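# Set a blown bottle to cool on the hot plate and switch it off

### The arm

A 7-joint arm with a two-finger parallel gripper is mounted at the origin on the work surface. World frame = base frame: x ahead of the robot, y to its left, z up, the work surface at z = 0. Lengths are in m, angles in degrees, forces in N, time in s.
With the tool pointing down it reaches from about 0.425 to 0.875 m from the base axis. Payload 4.7 kg.
Tool frame: the origin (TCP) lies on the centre line of the jaws, within the pads' length; the fingertips stand 17 mm ahead of it and the grasp point (between the pads) lies 2 mm behind it; z points along the fingers, y is the line along which they close (so a half turn about z gives the same grasp; the last joint's range is limited). The gripper opens to 87 mm and grips with 3 to 60 N. Pads are 19 mm wide; open, the fingers measure 117 mm over their backs; the gripper's body (75 mm by 190 mm) begins 51 mm behind the grasp point.
Start: joints at [69.219, 18.392, -4.016, 83.108, 1.295, 78.541, -3.26], TCP at [0.239, -0.604, 0.24] pointing down, gripper open.
Joint ranges: [-163.93, 163.93], [-17.29, 119.83], [-79.2, 71.16], [3.27, 140.29], [-89.18, 269.18], [5.43, 117.66], [-154.24, 154.24]. Speed limits (degrees/s): [147.25, 147.25, 180, 180, 180, 180, 180].

### API

Orientations are given as [roll, pitch, yaw] about the fixed x, y, z axes, in that order (R = Rz(yaw) Ry(pitch) Rx(roll)).
In Python, from cell import env, read_camera gives the robot as it stands.
- The arm moves only by the shell command python3 -m jog 'ROWS' [FORCE]. ROWS is JSON, a list of rows, each a list of 5 numbers: the opening, from 0 (shut) to 1 (fully open), then the shift along the tool's x, y, z each as a share of 0.02 m, from -1 to 1, then the turn about the tool's z as a share of 45 degrees, from -1 to 1. In form: [[gripper, x, y, z, yaw], ...]. A call has 1 to 12 rows; each row shifts and turns the commanded pose from where the row before left it, along the tool's axes as they then stand; what a row does not reach is not made up. A row lasts 1/12 s, in which the tool goes at most 41.7 mm and 7.16 degrees, less where a joint would pass 70% of its speed; a pose out of reach is approached as far as the arm can. A call with a number of a shift or a turn outside -1 to 1 is refused whole. A call with a gripper value outside its range is refused whole. The fingers move at their own pace and stop on an object; FORCE is the grip in N (left out, the last holds). Time passes only in rows, so rows that do not move let the fingers close. It gives the time, the measured TCP pose, the force, the opening and the grip force at its end, in the units of the state.
- env.get_obs(): the state, without advancing time (a new reading comes with each control period).
- read_camera(name): name is "side" or "top"; returns a dict with "color" (384x512x3 uint8, red, green, blue), "range_z" (384x512 float32, m along the optical axis (not along the pixel's ray), 0 where there is no reading), "mtx" (3x3 intrinsics, pixels), "world_from_camera" (4x4, takes a point from camera to world coordinates). Camera axes: x right, y down, z forward; pixel columns grow to the right and rows downward; lengths in m; the calibration is good to about 2 mm. A picture is of the moment at which its call begins.
- env.sign_off(): hands the job in; it is judged then, once.
The state is a dict: "time_s": time; "qpos": joint angles; "joint_velocities": joint speeds; "effort": joint torques, N m; "tool_pos": TCP position; "tool_rot": TCP orientation; "force": force on the tool from outside, world axes, zero at the start; "wrist_torque": the same for the moment, N m; "grip_width": finger opening in m; "grasp_force": force on a finger pad.
Only numpy, scipy, OpenCV 4.12 (cv2) and the standard library are available. Lean on these libraries where they do the work, as an engineer would, in place of code of your own. Each camera call takes 0.05 s, during which the arm holds its last target. There are 200 camera calls.

### The job

Take the long-necked glass bottle out of its sloping rest and set it upright on the graphite slab of the hot plate, with its whole foot on the slab: lower it gently until it stands there, keep it in the fingers for a moment, and only then let go, so that it neither drops nor tips. With the bottle standing free, turn the hot plate's dial fully anticlockwise to its end stop (off), so that plate and bottle cool down together. Leave everything else on the bench where it is.

Things in the scene. Friction and masses are not known exactly. Their poses are not given: they have to be found in the camera images.
- bottle: Bottle to move: amber glass, 130 mm tall, 0.11 to 0.19 kg. Body 42 mm diameter from the flat foot to 55 mm up, shoulder to 77 mm, straight plain neck 22 mm diameter from 77 mm to the top. Origin: centre of the foot's underside; z along its axis to the mouth. Starts leaning 30 deg from vertical in rest_a, mouth towards the rest's -x and up.
- hotplate: Grey hot plate, fixed, 250 (x) x 180 (y) x 101 mm to the top of its white 150 x 150 mm plate, on which lies a black graphite slab. Origin: centre of its underside, z up, -x its front. The front is a sloped control panel, its face rising from x = -125, z = 48 mm to x = -35, z = 90 mm: its normal leans 25 deg from vertical towards -x.
- plate_mid (a point): Centre of the top of the white plate, under the centre of the graphite slab; axes as the hot plate's. The slab, 140 x 140 mm with sides along these axes, is fixed on the plate. Slabs of several thicknesses are used: its flat top lies 6 to 18 mm above this point; how high is not reported and has to be felt (or seen).
- dial_grip (a point): Point on the dial's axis at grip height, 21 mm out from the panel's face; z along the axis, out of the panel; x and y turn with the dial. The dial: a round black fluted knob 38 mm in diameter, reaching 29 mm out from the panel, with a thin 43 mm collar on its lowest 3 mm and a white pointer line on top; it may be gripped at any angle round its axis.
- dial (a joint): Angle of the dial in rad: 0 at its end stop fully anticlockwise (off), growing clockwise as seen looking down onto the panel, up to 4.71. It starts between 1.7 and 2.6, stays where it is left, and turns stiffly (about 0.05 N m).
- rest_a: The rest that holds the bottle; it may stand left or right of the other, equal one. Fixed sheet-steel V on a base 120 (x) x 90 (y) mm, leaning 30 deg from vertical towards its -x. Origin under the base, z up; base middle at x = 8 mm. Foot of the bottle at x = 40, z = 36 mm. The V reaches 68 mm up along the bottle, its edges 21 mm either side of the axis.
- rest_b: The other rest, the same as rest_a; it holds the jar.
- jar: A wide-mouthed jar of the same glass in the other rest, to be left alone: 87 mm tall, body 42 mm in diameter, neck 32 mm, lip 38 mm. Origin at the centre of its underside, z along its axis.
- pot: Dark red lidded pot, 94 mm in diameter and 83 mm high, origin under its centre. To be left alone.
- frit: Small jar with a steel cap, 56 mm in diameter, 70 mm high, origin under its centre. To be left alone.
- weight: Small green glass paperweight, 46 mm in diameter, 31 mm high, origin under its centre. To be left alone.
- paddle: Graphite paddle with a wooden handle lying on the table, 203 mm long along its x, 17 mm high. To be left alone.
- tweezers: Steel tweezers lying on the table, 160 mm long along its x, 9 mm high. To be left alone.
- rodcup: Dark steel cup of glass rods, 74 mm in diameter, rods up to 200 mm high, origin under its centre. To be left alone.

How it is judged (in metres and radians):
On the way, in this order (a step that is already met when the one before it is completed fails the run):
1. the bottle stands upright on the slab while the fingers still hold it (x of bottle in the frame of plate_mid between -0.048 and 0.048 m and y of bottle in the frame of plate_mid between -0.048 and 0.048 m and contact force between bottle and hotplate above 0.3 N and angle between bottle's own z axis and vertical below 0.12 rad and contact force between bottle and the fingers above 0.5 N), for 0.1 s.
2. the bottle is let go and stands upright on the slab by itself (x of bottle in the frame of plate_mid between -0.048 and 0.048 m and y of bottle in the frame of plate_mid between -0.048 and 0.048 m and contact force between bottle and hotplate above 0.3 N and angle between bottle's own z axis and vertical below 0.05 rad and contact force between bottle and the fingers below 0.05 N), for 0.3 s.
3. the dial is turned anticlockwise to its end stop (value of joint dial below 0.08 rad), for 0.2 s.
At the end, for the whole second after the job is handed in: the bottle stands free and at rest on the slab, upright within 0.05 rad, its foot centre within 48 mm of the slab's centre along each side, and the dial is within 0.08 rad of its anticlockwise end stop (all of step 2 and linear speed of bottle below 0.02 m/s and value of joint dial below 0.08 rad and contact force between hotplate and the fingers below 0.05 N); the robot touches nothing.
It fails at once if the bottle is dropped or pressed hard onto the hot plate (over 30 N) (contact force between bottle and hotplate above 30 N).
It fails at once if the bottle is tipped right over (angle between bottle's own z axis and vertical above 1.2 rad).
It fails at once if another thing on the bench is moved by more than 25 mm (distance of any of jar, pot, frit, weight, paddle, tweezers, rodcup from where it was at the start of the episode above 0.025 m).
It also fails if it takes over 72 s, if anything falls off the work surface, if the arm or the gripper's body presses on something with over 40 N, if the wrist force passes 120 N, or if a joint passes its speed limit or range.

## Working session

There is one attempt and no reset: what is moved stays moved. The work goes in short steps, Python scripts to look and compute and a shell command to move; the robot and the scene stay as the last step left them, time stands still between calls to the robot, and variables do not carry over. Pictures are saved under pics/ and viewed, at most 10 in all, crops included, and the job is handed in when it is done.

```bash
ls; mkdir -p pics
cat > h.py <<'E'
import numpy as np,cv2
from cell import env,read_camera
def shot(n,f):
    c=read_camera(n); np.savez(f'pics/{f}.npz',**c); cv2.imwrite(f'pics/{f}.png',c['color'][:,:,::-1]); return c
def pt(c,u,v,z=None):
    z=c['range_z'][int(v),int(u)] if z is None else z
    p=np.linalg.inv(c['mtx'])@[u,v,1]*z
    return (c['world_from_camera']@np.r_[p,1])[:3]
def cloud(c):
    v,u=np.mgrid[:384,:512]; z=c['range_z']
    p=np.stack([u*z,v*z,z],-1)@np.linalg.inv(c['mtx']).T
    w=c['world_from_camera']; return p@w[:3,:3].T+w[:3,3]
E
python3 - <<'E'
from h import *
a=shot('top','top0');b=shot('side','side0')
cv2.imwrite('pics/both.png',cv2.resize(np.vstack([a['color'],b['color']])[:,:,::-1],(400,600)))
o=env.get_obs();print(o)
for c in(a,b):print(c['world_from_camera'].round(3))
E
```

```text
pics
{'time_s': 0.1, 'qpos': array([69.21951875, 18.43423262, -4.01538477, 83.16597871,  1.29474611,
       78.53953583, -3.26053414]), 'joint_velocities': array([-0.0546148 , -0.10753294,  0.05266005, -0.19243743, -0.07608044,
        0.00918163, -0.08389282]), 'effort': array([ 1.01475653e-04, -4.92572021e+01, -4.05946244e-01, -3.13399494e+01,
       -6.44566328e-02,  3.94958979e-02,  6.88272530e-05]), 'tool_pos': array([ 0.23895136, -0.60400894,  0.23859434]), 'tool_rot': array([-1.79905465e+02,  5.09231721e-03,  2.15893131e+01]), 'force': array([ 0.12580194, -0.08301122,  0.52427571]), 'wrist_torque': array([ 0.02405524,  0.03617335, -0.01132201]), 'grasp_force': 0.0, 'grip_width': 0.0870876092376636}
[[-0.025 -0.982  0.187  0.413]
 [-1.     0.026  0.002 -0.029]
 [-0.007 -0.187 -0.982  0.968]
 [ 0.     0.     0.     1.   ]]
[[-0.934 -0.209  0.29   0.293]
 [-0.358  0.54  -0.762  0.719]
 [ 0.003 -0.815 -0.58   0.653]
 [ 0.     0.     0.     1.   ]]
```

View pics/top0.png

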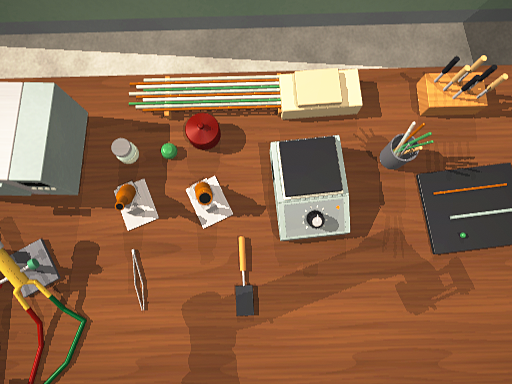

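View pics/side0.png

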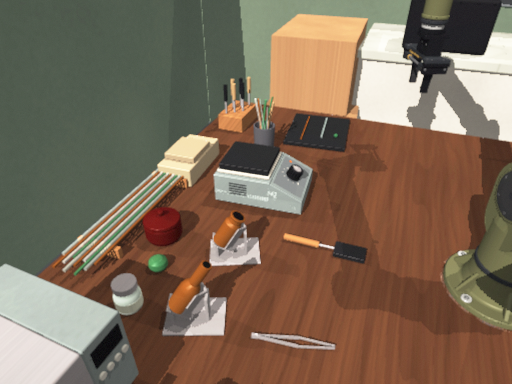

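The top picture shows the bottle, the narrow-necked one, at about (124,193) in the left rest with its mouth towards the robot. The jar is at (204,192) and the hot plate at about (312,190), with its dial at (316,219). The side view agrees: bottle at (190,290), dial at (295,172).

```bash
python3 - <<'E'
from h import *
from h import np
cs=[np.load(f'pics/{n}0.npz') for n in('top','side')]
boxes=[(108,172,142,215),(160,255,216,318)]
P=[]
for c,b in zip(cs,boxes):
    X=cloud(c);col=c['color'].astype(int);m=np.zeros((384,512),bool);m[b[1]:b[3],b[0]:b[2]]=1
    m&=(col[...,0]>1.8*col[...,2])&(col[...,0]>60)&(X[...,2]>.045)&(c['range_z']>0)
    p=X[m];P.append(p);print(len(p),p.min(0),p.max(0))
from scipy.optimize import least_squares
# bottle cylinder-profile fit: foot f, yaw of lean dir, lean fixed 30deg
def prof(s): return np.interp(s,[0,.055,.077,.13],[.021,.021,.011,.011])
def res(q,p):
    th=q[3];a=np.array([-.5*np.cos(th),-.5*np.sin(th),3**.5/2]);d=p-q[:3];s=d@a
    r=np.linalg.norm(d-s[:,None]*a,axis=1);e=r-prof(s)
    return np.r_[e,np.maximum(s-.13,0)*1,np.minimum(s,0)*1]
for p in P+[np.vstack(P)]:
    c0=p.mean(0);r=least_squares(res,[c0[0]+.03,c0[1],.036,0],args=(p,),loss='soft_l1',f_scale=.002)
    q=r.x;a=np.array([-.5*np.cos(q[3]),-.5*np.sin(q[3]),3**.5/2]);print('foot',q[:3].round(4),'yaw',np.degrees(q[3]).round(1),'grip108',(q[:3]+.108*a).round(4),'mouth',(q[:3]+.13*a).round(4),np.median(abs(r.fun)),np.abs(res(q,p)).mean())
# slab
for c,b in zip(cs,[(270,132,352,205),(210,135,290,180)]):
    X=cloud(c);col=c['color'].astype(int);m=np.zeros((384,512),bool);m[b[1]:b[3],b[0]:b[2]]=1
    m&=(col.max(-1)<70)&(X[...,2]>.095)&(X[...,2]<.135);p=X[m]
    print('slab',len(p),np.percentile(p[:,2],[5,50,95]).round(4),cv2.minAreaRect((p[:,:2]*1000).astype(np.float32)))
    m=(X[...,2]>.095)&(X[...,2]<.106)&(col.min(-1)>150);p=X[m];p=p[(abs(p[:,1]+.15)<.15)&(p[:,0]>.5)]
    print('white',len(p),p[:,2].mean() if len(p) else 0)
# dial
for n,c,b in zip('ts',cs,[(304,206,330,234),(284,160,308,186)]):
    X=cloud(c);col=c['color'].astype(int)
    m=np.zeros((384,512),bool);m[b[1]:b[3],b[0]:b[2]]=1
    m&=(col.max(-1)<90)&(X[...,2]>.07);p=X[m];print('dial',len(p),p.min(0),p.max(0),p.mean(0))
    cv2.imwrite(f'pics/d{n}.png',cv2.resize(c['color'][b[1]:b[3],b[0]:b[2],::-1],None,fx=12,fy=12,interpolation=cv2.INTER_CUBIC))
t=cs[0];
E
python3 -c "
import cv2,numpy as np
a=cv2.imread('pics/top0.png');a=cv2.resize(a[125:245,100:355],None,fx=3.1,fy=3.1,interpolation=cv2.INTER_CUBIC);cv2.imwrite('pics/crop.png',a)"
```

```text
332 [0.54454641 0.28266014 0.04513065] [0.63299221 0.32567874 0.15473297]
854 [0.54395481 0.28449525 0.04525463] [0.62916456 0.33780729 0.15374131]
foot [0.6114 0.3167 0.0377] yaw 22.1 grip108 [0.5613 0.2964 0.1312] mouth [0.5511 0.2922 0.1502] 0.0 0.000264230878611941
foot [0.6125 0.3169 0.0379] yaw 21.7 grip108 [0.5623 0.297  0.1314] mouth [0.5521 0.2929 0.1505] 0.0 0.00025198705143846895
foot [0.6121 0.317  0.0377] yaw 21.9 grip108 [0.562  0.2969 0.1313] mouth [0.5518 0.2928 0.1503] 0.0 0.0002753318525853223
slab 3058 [0.1148 0.1171 0.1196] ((647.543212890625, -161.3388671875), (139.26451110839844, 139.3905029296875), 4.601977348327637)
white 305 0.09984360757587385
slab 1385 [0.1064 0.1167 0.1185] ((648.702880859375, -159.0562744140625), (140.44158935546875, 143.0069580078125), 4.970587730407715)
white 181 0.09865670622953442
dial 158 [ 0.41305272 -0.19231256  0.07298758] [ 0.54257858 -0.02947904  0.96795016] [ 0.52045198 -0.16741616  0.10149149]
dial 135 [ 0.4966173  -0.1854964   0.07006124] [ 0.54274566 -0.15006464  0.10175141] [ 0.51884169 -0.15842537  0.08446696]
```

View pics/crop.png

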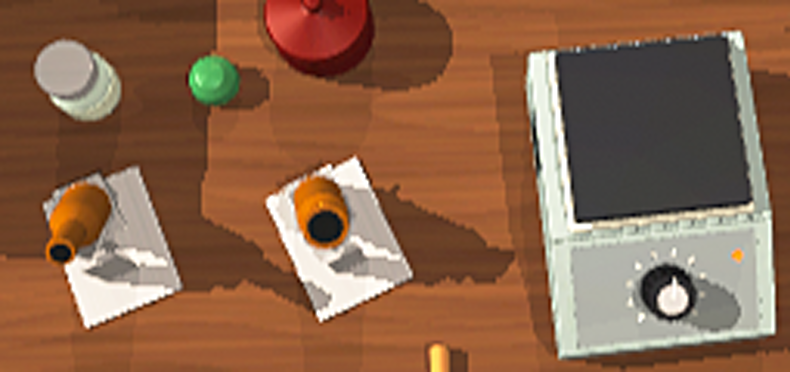

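```bash
python3 -m jog '[[1,1,-1,0,0],[1,1,-1,0,0],[1,1,-1,0,0],[1,1,-1,0,0],[1,1,-1,0,0],[1,1,-1,0,0],[1,1,-1,0,0],[1,1,-1,0,0],[1,1,-1,0,0],[1,1,-1,0,0],[1,1,-1,0,0],[1,1,-1,0,0]]'
python3 -m jog '[[1,1,-1,0,0],[1,1,-1,0,0],[1,1,-1,0,0],[1,1,-1,0,0],[1,1,-1,0,0],[1,1,-1,0,0],[1,0.8,-1,0,0],[1,0.8,-1,0,0],[1,0.8,-1,0,0],[1,0.8,-1,0,0],[1,0.8,-1,0,0],[1,0.8,-1,0,0]]'
```

```text
time_s: 1.1
tool_pos: [0.3741, -0.2914, 0.2392]
tool_rot: [-180.0, 0.0, 21.6]
force: [-0.4, 0.1, -0.1]
grip_width: 0.0871
grasp_force: 0.0
time_s: 2.1
tool_pos: [0.4864, 0.0108, 0.2393]
tool_rot: [180.0, 0.0, 21.6]
force: [0.5, -1.0, 0.5]
grip_width: 0.0873
grasp_force: 0.0
```

```bash
python3 -m jog '[[1,0.73,-0.99,0,0],[1,0.73,-0.99,0,0],[1,0.73,-0.99,0,0],[1,0.73,-0.99,0,0],[1,0.73,-0.99,0,0],[1,0.73,-0.99,0,0],[1,0.73,-0.99,0,0],[1,0.73,-0.99,0,0],[1,0.73,-0.99,0,0],[1,0.73,-0.99,0,0],[1,0.73,-0.99,0,0],[1,0.73,-0.99,0,0]]'
python3 -m jog '[[1,0,0,0,0],[1,0,0,0.7,0],[1,0,0,0.7,0],[1,0,0,0.7,0],[1,0,0,0.7,0],[1,0,0,0.7,0],[1,0,0,0.7,0],[1,0,0,0.7,0],[1,0,0,0.6,0],[1,0,0,0,0]]'
python3 - <<'E'
from h import *
a=shot('side','side1');b=shot('top','top1')
cv2.imwrite('pics/c1.png',np.hstack([cv2.resize(a['color'][230:330,130:250,::-1],(400,333)),cv2.resize(b['color'][150:250,70:190,::-1],(400,333))]))
E
```

```text
time_s: 3.1
tool_pos: [0.5621, 0.2959, 0.2388]
tool_rot: [180.0, 0.1, 21.6]
force: [0.2, 0.4, -0.2]
grip_width: 0.0871
grasp_force: 0.0
time_s: 3.93
tool_pos: [0.5606, 0.2938, 0.1261]
tool_rot: [180.0, 0.3, 21.6]
force: [-0.3, -0.3, 0.2]
grip_width: 0.0871
grasp_force: 0.0
```

View pics/c1.png

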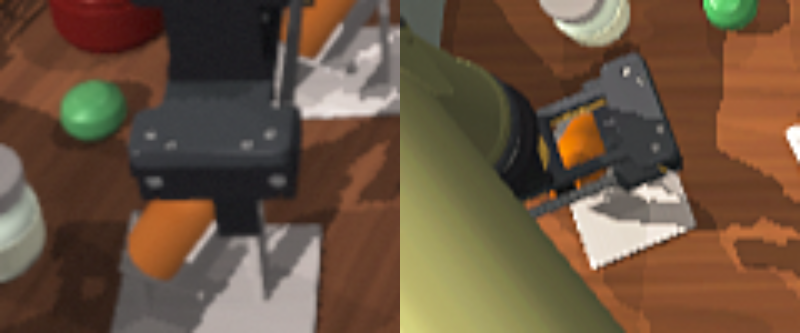

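The fingers straddle the neck, left view about (240,210), with clearance on both sides. Closing and lifting.

```bash
python3 -m jog '[[1,0.12,-0.14,-0.1,0],[0.5,0,0,0,0],[0,0,0,0,0],[0,0,0,0,0],[0,0,0,0,0],[0,0,0,0,0],[0,0,0,0,0],[0,0,0,0,0],[0,0,0,0,0],[0,0,0,0,0]]' 8
python3 -m jog '[[0,0,0,-0.2,0],[0,0,0,-0.4,0],[0,0,0,-0.6,0],[0,0,0,-0.6,0],[0,0,0,-0.6,0],[0,0,0,-0.6,0],[0,0,0,-0.6,0],[0,0,0,-0.6,0],[0,0,0,-0.6,0],[0,0,0,-0.4,0],[0,0,0,0,0]]'
```

```text
time_s: 4.87
tool_pos: [0.5632, 0.2985, 0.1315]
tool_rot: [180.0, 0.0, 21.6]
force: [0.1, -0.5, -0.0]
grip_width: 0.0351
grasp_force: 0.0
time_s: 5.78
tool_pos: [0.564, 0.2993, 0.238]
tool_rot: [-180.0, -0.2, 21.6]
force: [-0.1, -0.6, -0.9]
grip_width: 0.0215
grasp_force: 8.0
```

Run:
```python
from h import *
a=shot('side','side2')
print(env.get_obs()['force'])
cv2.imwrite('pics/c2.png',cv2.resize(a['color'][180:340,100:280,::-1],(675,600)))
```

```text
[-0.67854611 -0.99397737 -1.47618065]
```

View pics/c2.png

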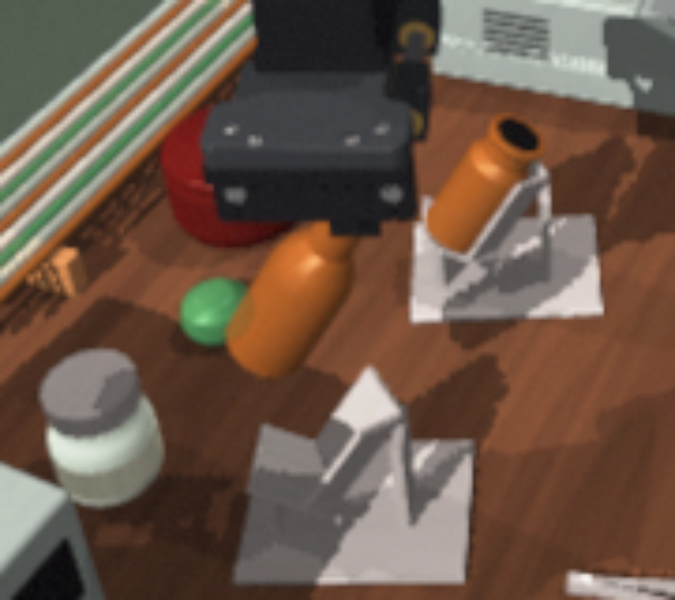

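The bottle is held by the neck, still leaning; its foot is at about (265,360) and clear of the rest. Carrying it over the slab.

```bash
python3 -m jog '[[0,0,0,-0.6,0],[0,0,0.3,-1,0],[0,-0.1,0.6,-0.4,0],[0,-0.18,0.96,0,0],[0,-0.18,0.96,0,0],[0,-0.18,0.96,0,0],[0,-0.18,0.96,0,0],[0,-0.18,0.96,0,0],[0,-0.18,0.96,0,0],[0,-0.18,0.96,0,0],[0,-0.18,0.96,0,0],[0,-0.18,0.96,0,0]]' 8
python3 -m jog '[[0,-0.18,0.96,0,0],[0,-0.18,0.96,0,0],[0,-0.18,0.96,0,0],[0,-0.18,0.96,0,0],[0,-0.18,0.96,0,0],[0,-0.18,0.96,0,0],[0,-0.18,0.96,0,0],[0,-0.18,0.96,0,0],[0,-0.18,0.96,0,0],[0,-0.18,0.96,0,0],[0,-0.18,0.96,0,0],[0,-0.18,0.96,0,0]]'
python3 -m jog '[[0,-0.18,0.96,0,0],[0,-0.1,0.6,0,0],[0,0,0.1,0,0],[0,0,0,0,0],[0,0,0,0,0]]'
cat > fit.py <<'E'
from h import *
from scipy.optimize import least_squares
def prof(s): return np.interp(s,[0,.055,.077,.13],[.021,.021,.011,.011])
def fit(c):
    X=cloud(c);col=c['color'].astype(int);o=env.get_obs();t=o['tool_pos']
    m=(col[...,0]>1.8*col[...,2])&(col[...,0]>60)&(c['range_z']>0)&(np.linalg.norm(X[...,:2]-t[:2],axis=-1)<.13)&(X[...,2]>.12)&(X[...,2]<t[2]+.03)
    p=X[m]
    def ax(q): return np.array([-np.sin(q[3])*np.cos(q[4]),-np.sin(q[3])*np.sin(q[4]),np.cos(q[3])])
    def res(q):
        a=ax(q);d=p-q[:3];s=d@a
        return np.r_[np.linalg.norm(d-s[:,None]*a,axis=1)-prof(s),np.minimum(s,0),((q[:3]+a*np.dot(t-q[:3],a))-t)[:2]*30**.5, .001*(q[4]-.38)]
    best=min((least_squares(res,[t[0]+.1*np.sin(k)*.93,t[1]+.1*np.sin(k)*.37,t[2]-.1,k,.38],loss='soft_l1',f_scale=.002) for k in(0,.25,.5)),key=lambda r:r.cost)
    q=best.x;a=ax(q);print('n',len(p),'foot',q[:3].round(4),'lean',np.degrees(q[3:]).round(1),'grip s',np.dot(t-q[:3],a).round(4),'cost',best.cost,'low',q[2]-.021*abs(np.sin(q[3])))
    print(t.round(4),o['force'].round(2),o['grip_width'],o['grasp_force'])
E
python3 -c "
from fit import *
c=shot('side','s3');fit(c)"
```

```text
time_s: 6.83
tool_pos: [0.6015, 0.1064, 0.2754]
tool_rot: [180.0, 0.0, 21.5]
force: [0.2, 0.4, -1.1]
grip_width: 0.022
grasp_force: 8.0
time_s: 7.83
tool_pos: [0.6456, -0.1238, 0.2753]
tool_rot: [180.0, 0.1, 21.5]
force: [-0.4, 0.1, -0.9]
grip_width: 0.0218
grasp_force: 8.0
time_s: 8.25
tool_pos: [0.6529, -0.1531, 0.2755]
tool_rot: [-179.9, -0.0, 21.7]
force: [-0.2, 0.3, -1.3]
grip_width: 0.0214
grasp_force: 8.0
n 491 foot [ 0.7031 -0.134   0.1706] lean [29.2 19.6] grip s 0.1178 cost 0.0005201470602324223 low 0.16037168632875176
[ 0.653  -0.1525  0.2757] [-0.01  1.24 -0.89] 0.021852158354079713 7.974905600249258
```

```bash
python3 -m jog '[[0,0,0,0.5,0],[0,0,0,0.6,0],[0,0,0,0.4,0],[0,0,0,0,0]]' 8
python3 -m jog '[[0,0,0,0,0],[0,0,0,0,0],[0,0,0,0,0],[0,0,0,0,0]]' 5
python3 -c "
from fit import *
c=shot('side','s4');fit(c)"
python3 -m jog '[[0,0,0,0,0],[0,0,0,0,0],[0,0,0,0,0],[0,0,0,0,0]]' 3
python3 -c "
from fit import *
c=shot('side','s4');fit(c)"
```

```text
time_s: 8.63
tool_pos: [0.6514, -0.1541, 0.2421]
tool_rot: [-179.8, 0.3, 21.6]
force: [-0.5, -0.9, -2.1]
grip_width: 0.0214
grasp_force: 8.0
time_s: 8.97
tool_pos: [0.6534, -0.1546, 0.2462]
tool_rot: [180.0, -0.0, 21.6]
force: [-0.5, 0.1, -1.2]
grip_width: 0.0219
grasp_force: 5.0
n 469 foot [ 0.7022 -0.1358  0.1405] lean [28.1 20. ] grip s 0.1178 cost 0.00044787498984507463 low 0.13056520607290334
[ 0.6533 -0.1545  0.2461] [-0.58 -0.47 -1.71] 0.021901736552228986 4.9891990274034015
time_s: 9.35
tool_pos: [0.653, -0.1546, 0.2456]
tool_rot: [180.0, 0.0, 21.6]
force: [-0.6, -0.8, -0.6]
grip_width: 0.0218
grasp_force: 3.0
n 459 foot [ 0.6696 -0.1484  0.1269] lean [10.1 15.7] grip s 0.1199 cost 0.0006718400173738325 low 0.12326179148742955
[ 0.6531 -0.1546  0.2456] [ 0.32  0.15 -1.38] 0.02183461813151074 2.997732458425162
```

It swings to a 10° lean at 3 N, with its low edge about 6 mm above the slab. Lowering gently.

```bash
python3 -m jog '[[0,0,0,0,0],[0,0,0,0,0],[0,0,0,0.1,0],[0,0,0,0.1,0],[0,0,0,0.1,0],[0,0,0,0,0]]' 3
python3 -c "
from fit import *
c=shot('side','s5');fit(c)"
python3 -m jog '[[0,0,0,0.08,0],[0,0,0,0.08,0],[0,0,0,0,0]]' 3
python3 -c "
from fit import *
c=shot('side','s5');fit(c)"
```

```text
time_s: 9.9
tool_pos: [0.6532, -0.1546, 0.2396]
tool_rot: [180.0, -0.0, 21.6]
force: [0.8, 0.2, 0.7]
grip_width: 0.0223
grasp_force: 3.0
n 449 foot [ 0.6692 -0.1482  0.1219] lean [ 9.6 19.2] grip s 0.1189 cost 0.0005515450943419373 low 0.11837782747242405
[ 0.6531 -0.1545  0.2396] [ 0.16 -0.84 -0.65] 0.021858896323946806 2.999201853785962
time_s: 10.2
tool_pos: [0.6535, -0.1545, 0.237]
tool_rot: [180.0, -0.1, 21.6]
force: [0.9, -0.6, 4.7]
grip_width: 0.0219
grasp_force: 3.0
n 440 foot [ 0.6691 -0.1485  0.1218] lean [ 9.1 18.7] grip s 0.1164 cost 0.0004935322726460646 low 0.11848784237145582
[ 0.6534 -0.1545  0.237 ] [-0.61  0.3   3.85] 0.022051046923582302 3.008242965770478
```

```bash
python3 -m jog '[[0,0.12,0,0,0],[0,0.15,0,0,0],[0,0.15,0,0,0],[0,0.15,0,0,0],[0,0.12,0,0,0],[0,0,0,0,0],[0,0,0,0,0]]' 3
python3 -c "
from fit import *
c=shot('side','s6');fit(c)"
```

```text
time_s: 10.83
tool_pos: [0.6658, -0.1493, 0.2357]
tool_rot: [-180.0, 0.0, 21.6]
force: [0.1, 0.0, 0.7]
grip_width: 0.0219
grasp_force: 3.0
n 439 foot [ 0.6694 -0.1478  0.1195] lean [ 2.3 17.4] grip s 0.1164 cost 0.0004655958054096364 low 0.11861667312084904
[ 0.6657 -0.1494  0.2358] [-0.01  0.96  0.2 ] 0.0220287685871856 2.9998705393813907
```

```bash
python3 -m jog '[[0,0.1,0,0,0],[0,0.1,0,0,0],[0,0,0,0.06,0],[0,0,0,0.06,0],[0,0,0,0,0],[0,0,0,0,0],[0,0,0,0,0],[0,0,0,0,0]]' 3
python3 -c "
from fit import *
c=shot('side','s7');fit(c)
cv2.imwrite('pics/c7.png',cv2.resize(c['color'][70:220,180:340,::-1],(640,600)))"
```

```text
time_s: 11.55
tool_pos: [0.6699, -0.148, 0.2345]
tool_rot: [180.0, -0.0, 21.6]
force: [1.1, -1.0, 4.0]
grip_width: 0.0221
grasp_force: 3.0
n 428 foot [ 0.6733 -0.147   0.1194] lean [ 2.5 -0.2] grip s 0.115 cost 0.000627421044010754 low 0.1185276722106196
[ 0.6698 -0.148   0.2344] [ 1.21 -0.31  4.96] 0.02189642843565795 3.0083030558307655
```

View pics/c7.png

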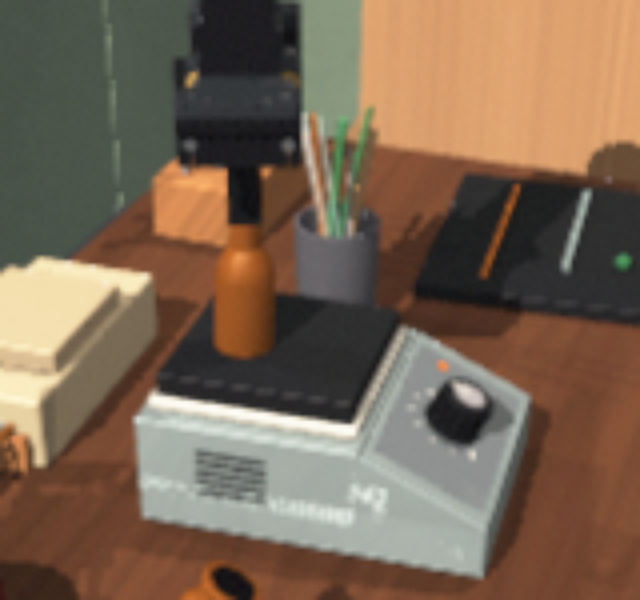

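The bottle is upright on the slab: foot at about (245,345) in the crop, well inside the edges, with about 4 N of support. Easing off, letting go and withdrawing upwards.

```bash
python3 -m jog '[[0,0,0,-0.04,0],[0,0,0,0,0],[0.3,0,0,0,0],[0.4,0,0,0,0],[0.5,0,0,0,0],[0.6,0,0,0,0],[0.6,0,0,0,0],[0.6,0,0,0,0],[0.6,0,0,0,0],[0.6,0,0,0,0],[0.6,0,0,0,0],[0.6,0,0,0,0]]' 3
python3 -c "
from fit import *
c=shot('side','s8');fit(c)"
```

```text
time_s: 12.6
tool_pos: [0.6696, -0.148, 0.2347]
tool_rot: [180.0, 0.0, 21.6]
force: [0.8, 1.0, -0.0]
grip_width: 0.0522
grasp_force: 0.0
n 421 foot [ 0.6741 -0.1474  0.1171] lean [  2.8 -42.8] grip s 0.1177 cost 0.0010696723734659914 low 0.11603873692926658
[ 0.6696 -0.148   0.2348] [ 0.32  0.24 -0.11] 0.05199631398174789 0.0
```

```bash
python3 -m jog '[[0.6,0,0,-0.3,0],[0.6,0,0,-0.5,0],[0.6,0,0,-0.8,0],[0.6,0,0,-0.8,0],[0.6,0,0,-0.8,0],[0.6,0,0,-0.8,0],[0.6,0,0,0,0],[0.6,-1,0,0,0],[0.6,-1,0,0,0],[0.6,-1,0,0,0],[0.6,-1,0,0,0],[0.6,-1,0,0,0]]'
python3 - <<'E'
from h import *
for n in('top0','side0','s8'):
    c=np.load(f'pics/{n}.npz');X=cloud(c);yaw=np.radians(4.8)
    R=np.array([[np.cos(yaw),-np.sin(yaw),0],[np.sin(yaw),np.cos(yaw),0],[0,0,1]])
    p=(X-[.648,-.160,.101]).reshape(-1,3)@R   # plate_mid frame
    ok=(c['range_z'].ravel()>0)&(abs(p[:,1])<.085)&(p[:,0]<-.085)&(p[:,0]>-.175)&(p[:,2]<.03)&(p[:,2]>-.05)
    q=p[ok];nrm=np.array([-np.sin(np.radians(25)),0,np.cos(np.radians(25))]);d=q@nrm
    h,e=np.histogram(d,60);d0=np.median(d)
    k=q[(d-d0>.025)&(d-d0<.033)];dk=(k@nrm).mean()
    u=np.array([np.cos(np.radians(25)),0,np.sin(np.radians(25))])
    s=k@u;y=k[:,1];
    (cx,cy),r=cv2.minEnclosingCircle(np.c_[s,y].astype(np.float32)*1000)
    grip=u*cx/1000+np.array([0,cy/1000,0])+nrm*(d0+.021)
    print(n,len(q),'plane',d0,d.std(),'top',dk-d0,len(k),'circle',cx,cy,r,'grip plate frame',grip.round(4),'world',(R@grip+[.648,-.160,.101]).round(4))
c=shot('top','t9');s=shot('side','s9')
cv2.imwrite('pics/c9.png',np.hstack([cv2.resize(c['color'][130:250,260:360,::-1],(400,480)),cv2.resize(s['color'][100:220,210:310,::-1],(400,480))]))
E
```

```text
time_s: 13.65
tool_pos: [0.5756, -0.185, 0.3144]
tool_rot: [-180.0, 0.0, 21.6]
force: [-0.2, -0.4, 0.8]
grip_width: 0.0522
grasp_force: 0.0
top0 2195 plane 0.0246941234423033 0.008198890127834748 top 0.028182807388163363 175 circle -126.32508850097656 -1.7154077291488647 19.392587661743164 grip plate frame [-0.1338 -0.0017 -0.012 ] world [ 0.5148 -0.1729  0.089 ]
side0 1001 plane 0.023972104915306523 0.008893047911567283 top 0.02794450393305933 84 circle -125.65116119384766 1.0271508693695068 19.912593841552734 grip plate frame [-0.1329  0.001  -0.0123] world [ 0.5155 -0.1701  0.0887]
s8 994 plane 0.024101296179121424 0.008915243854406993 top 0.027851756781502358 85 circle -123.96121978759766 -0.011300998739898205 20.0172061920166 grip plate frame [-0.1314 -0.     -0.0115] world [ 0.5171 -0.171   0.0895]
```

View pics/c9.png

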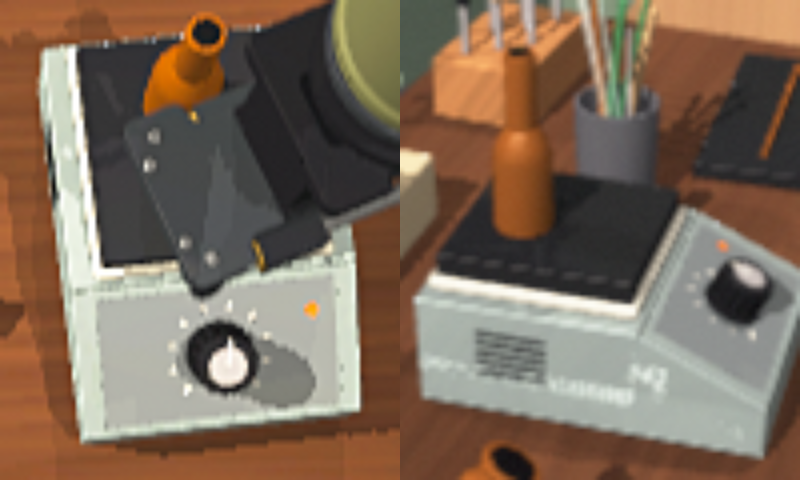

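The bottle stands free and upright: left view foot near (180,100), right view (525,225). The dial is at (222,357) in the left view. Turning the wrist for the dial.

```bash
python3 -m jog '[[0.6,-0.5,0,0,0],[0.6,0,0,0,0.15],[0.6,0,0,0,0.15],[0.6,0,0,0,0.15],[0.6,0,0,0,0.15],[0.6,0,0,0,0.15],[0.6,0,0,0,0.15],[0.6,0,0,0,0.15],[0.6,0,0,0,0],[0.6,0,0,0,0]]'; python3 -c "
from h import *
o=env.get_obs();print(o['qpos'].round(1));t=o['tool_pos'];y=np.radians(o['tool_rot'][2])
d=np.array([.515,-.171,.099])-t
print(d[0]*np.cos(y)+d[1]*np.sin(y),d[0]*np.sin(y)-d[1]*np.cos(y),-d[2])"
```

```text
time_s: 14.58
tool_pos: [0.5676, -0.1879, 0.3145]
tool_rot: [-180.0, 0.0, -25.4]
force: [0.2, -0.3, -0.3]
grip_width: 0.0525
grasp_force: 0.0
[  43.6   13.2  -33.3   83.2    7.2   85.8 -105. ]
-0.05476500209558773 0.007336434382174803 0.21554501339828178
```

```bash
python3 -m jog '[[0.6,-0.9,0.12,0,0],[0.6,-0.9,0.12,0,0],[0.6,-0.9,0.12,0,0],[0.6,0,0,1,0],[0.6,0,0,1,0],[0.6,0,0,1,0],[0.6,0,0,1,0],[0.6,0,0,1,0],[0.6,0,0,1,0],[0.6,0,0,1,0],[0.6,0,0,1,0],[0.6,0,0,0,0]]'
python3 -m jog '[[0.6,0,0,0.6,0],[0.6,0,0,0.4,0],[0.6,0,0,0,0],[0.6,0,0,0,0]]'; python3 -c "
from h import *
o=env.get_obs();t=o['tool_pos'];y=np.radians(o['tool_rot'][2])
d=np.array([.515,-.171,.099])-t
print(d[0]*np.cos(y)+d[1]*np.sin(y),d[0]*np.sin(y)-d[1]*np.cos(y),-d[2])
s=shot('side','s10')
cv2.imwrite('pics/c10.png',cv2.resize(s['color'][110:220,220:340,::-1],(655,600)))"
```

```text
time_s: 15.58
tool_pos: [0.5129, -0.1706, 0.1507]
tool_rot: [180.0, 0.4, -25.5]
force: [-1.2, 1.1, -0.5]
grip_width: 0.0522
grasp_force: 0.0
time_s: 15.92
tool_pos: [0.5157, -0.1716, 0.1349]
tool_rot: [180.0, -0.0, -25.6]
force: [0.2, 0.2, 0.4]
grip_width: 0.0524
grasp_force: 0.0
-0.0008738813684301053 -0.00026217518361724106 0.03594419010633032
```

View pics/c10.png

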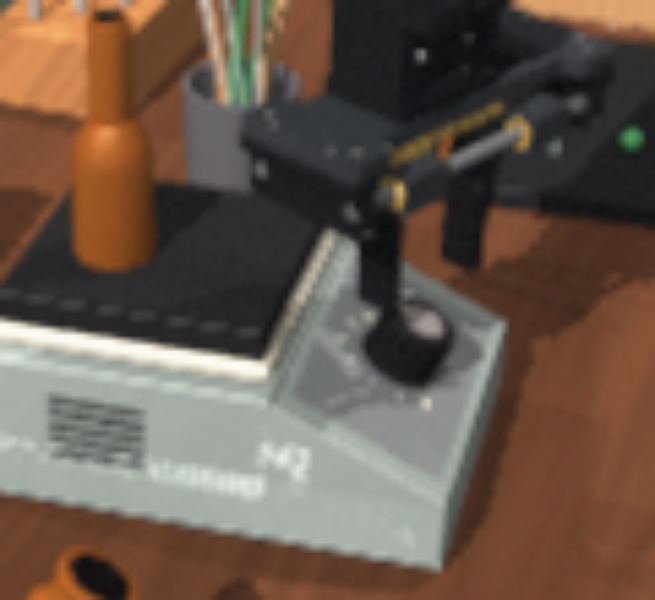

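The fingers are open above the knob at about (410,340), one on each side. Descending, gripping and turning.

```bash
python3 -m jog '[[0.6,0,0,0.6,0],[0.6,0,0,0.6,0],[0.6,0,0,0.4,0],[0.6,0,0,0.2,0],[0.6,0,0,0,0],[0.6,0,0,0,0]]'
python3 -m jog '[[0.3,0,0,0,0],[0.3,0,0,0,0],[0.3,0,0,0,0],[0.3,0,0,0,0],[0.3,0,0,0,0],[0.3,0,0,0,0]]' 15
```

```text
time_s: 16.47
tool_pos: [0.5153, -0.1715, 0.0983]
tool_rot: [-180.0, 0.0, -25.7]
force: [-0.1, -1.0, 0.2]
grip_width: 0.0525
grasp_force: 0.0
time_s: 16.97
tool_pos: [0.5157, -0.1721, 0.0992]
tool_rot: [180.0, -0.1, -25.7]
force: [-0.4, -1.5, 1.7]
grip_width: 0.039
grasp_force: 14.7
```

Gripped, with an opening of 39 mm. Turning anticlockwise, which is negative about the tool's z.

```bash
python3 -m jog '[[0.3,0,0,0,-0.08],[0.3,0,0,0,-0.12],[0.3,0,0,0,-0.12],[0.3,0,0,0,-0.12],[0.3,0,0,0,-0.12]]' 20
python3 -m jog '[[0.3,0,0,0,-0.12],[0.3,0,0,0,-0.12],[0.3,0,0,0,-0.12],[0.3,0,0,0,-0.12],[0.3,0,0,0,-0.12],[0.3,0,0,0,-0.12],[0.3,0,0,0,-0.12],[0.3,0,0,0,-0.12],[0.3,0,0,0,0]]'
python3 -c "
from h import *
o=env.get_obs();print(o['wrist_torque'],o['force'])
s=shot('side','s11');c=shot('top','t11')
cv2.imwrite('pics/c11.png',np.hstack([cv2.resize(c['color'][195:245,270:350,::-1],(400,250),interpolation=2),cv2.resize(s['color'][150:200,260:340,::-1],(400,250),interpolation=2)]))"
```

```text
time_s: 17.38
tool_pos: [0.5156, -0.1729, 0.0992]
tool_rot: [179.9, -0.0, -0.3]
force: [0.6, -1.7, -1.8]
grip_width: 0.0376
grasp_force: 19.7
time_s: 18.13
tool_pos: [0.5161, -0.1738, 0.1]
tool_rot: [179.8, 0.1, 42.9]
force: [-2.3, -3.3, 6.6]
grip_width: 0.039
grasp_force: 21.3
[-1.02179494  0.14831507 -0.09154541] [-2.28233352 -3.27511647  6.63505856]
```

View pics/c11.png

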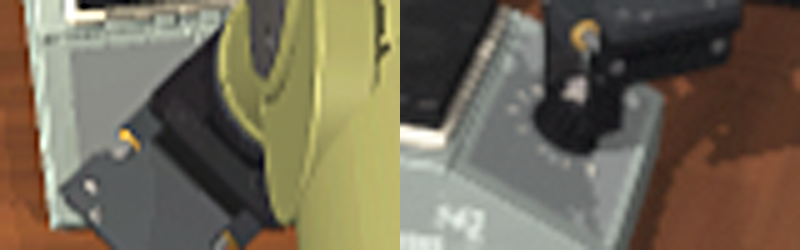

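```bash
python3 -m jog '[[0.6,0,0,-0.1,0],[0.6,0,0,0,0],[0.6,0,0,0,0],[0.6,0,0,0,0],[0.6,0,0,0,0.15],[0.6,0,0,0,0.15],[0.6,0,0,0,0.15],[0.6,0,0,0,0.15],[0.6,0,0,0,0.15],[0.6,0,0,0,0.15],[0.6,0,0,0,0.15],[0.6,0,0,0,0.15]]'
python3 -m jog '[[0.6,0,0,0,0.15],[0.6,0,0,0,0.15],[0.6,0,0,0,0]]'
python3 -c "
from h import *
o=env.get_obs();t=o['tool_pos'];y=np.radians(o['tool_rot'][2])
d=np.array([.515,-.171,.099])-t
print(d[0]*np.cos(y)+d[1]*np.sin(y),d[0]*np.sin(y)-d[1]*np.cos(y),-d[2])
s=shot('side','s12');c=shot('top','t12')
cv2.imwrite('pics/c12.png',np.hstack([cv2.resize(c['color'][195:245,270:350,::-1],(400,250),interpolation=2),cv2.resize(s['color'][150:200,260:340,::-1],(400,250),interpolation=2)]))"
```

```text
time_s: 19.23
tool_pos: [0.5154, -0.1708, 0.1004]
tool_rot: [-180.0, 0.0, -11.6]
force: [0.2, 0.1, 0.2]
grip_width: 0.0518
grasp_force: 0.0
time_s: 19.48
tool_pos: [0.5154, -0.1709, 0.1004]
tool_rot: [-180.0, 0.0, -24.9]
force: [0.5, -0.9, -0.6]
grip_width: 0.0524
grasp_force: 0.0
-0.0003388172889597137 0.0002403944113367032 0.0014160394986947322
```

View pics/c12.png

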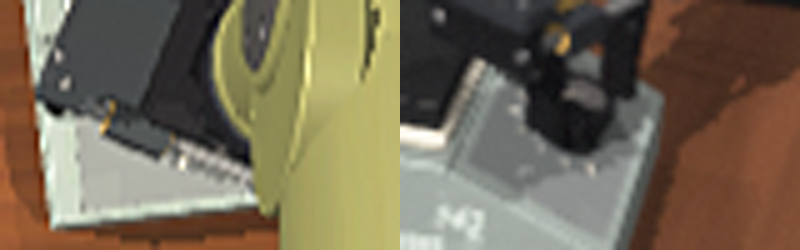

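```bash
python3 -m jog '[[0.3,0,0,0.06,0],[0.3,0,0,0,0],[0.3,0,0,0,0],[0.3,0,0,0,0],[0.3,0,0,0,0],[0.3,0,0,0,0]]' 20
python3 -m jog '[[0.3,0,0,0,-0.12],[0.3,0,0,0,-0.12],[0.3,0,0,0,-0.12],[0.3,0,0,0,-0.12],[0.3,0,0,0,0]]'
python3 -c "
from h import *
o=env.get_obs();print(o['wrist_torque'],o['qpos'][6])"
python3 -m jog '[[0.3,0,0,0,-0.12],[0.3,0,0,0,-0.12],[0.3,0,0,0,-0.12],[0.3,0,0,0,-0.12],[0.3,0,0,0,0]]'
python3 -c "
from h import *
o=env.get_obs();print(o['wrist_torque'],o['qpos'][6])"
python3 -m jog '[[0.3,0,0,0,-0.12],[0.3,0,0,0,-0.12],[0.3,0,0,0,-0.12],[0.3,0,0,0,-0.12],[0.3,0,0,0,0]]'
python3 -c "
from h import *
o=env.get_obs();print(o['wrist_torque'],o['qpos'][6])"
```

```text
time_s: 20.08
tool_pos: [0.5151, -0.1719, 0.0993]
tool_rot: [180.0, 0.0, -24.8]
force: [-0.4, -1.7, -2.0]
grip_width: 0.0389
grasp_force: 19.5
time_s: 20.5
tool_pos: [0.5149, -0.1728, 0.0998]
tool_rot: [179.9, 0.1, -3.1]
force: [-3.7, -2.5, 2.4]
grip_width: 0.0377
grasp_force: 19.8
[-0.67589475  0.70342862 -0.00716909] -85.41477691776977
time_s: 20.92
tool_pos: [0.5152, -0.1735, 0.1]
tool_rot: [179.9, 0.1, 18.3]
force: [-2.3, -3.5, 2.2]
grip_width: 0.0375
grasp_force: 20.7
[-1.46928014  0.51463154 -0.21752977] -64.85736978021438
time_s: 21.33
tool_pos: [0.5157, -0.1739, 0.1007]
tool_rot: [179.8, 0.1, 39.9]
force: [-3.7, -4.4, 6.9]
grip_width: 0.0386
grasp_force: 21.9
[-1.50528484  0.53600973 -0.17182044] -44.27405516900729
```

```bash
python3 -m jog '[[0.6,0,0,-0.1,0],[0.6,0,0,0,0],[0.6,0,0,0,0],[0.6,0,0,0,0],[0.6,0,0,0,0.15],[0.6,0,0,0,0.15],[0.6,0,0,0,0.15],[0.6,0,0,0,0.15],[0.6,0,0,0,0.15],[0.6,0,0,0,0.15],[0.6,0,0,0,0.15],[0.6,0,0,0,0.15]]'
python3 -m jog '[[0.6,0,0,0,0.15],[0.6,0,0,0,0],[0.3,0,0,0.1,0],[0.3,0,0,0,0],[0.3,0,0,0,0],[0.3,0,0,0,0],[0.3,0,0,0,0],[0.3,0,0,0,0]]' 20
python3 -c "
from h import *
o=env.get_obs();print(o['wrist_torque'],o['qpos'][6])"
python3 -m jog '[[0.3,0,0,0,-0.12],[0.3,0,0,0,-0.12],[0.3,0,0,0,-0.12],[0.3,0,0,0,0]]'
python3 -c "
from h import *
o=env.get_obs();print(o['wrist_torque'],o['qpos'][6])"
python3 -m jog '[[0.3,0,0,0,-0.12],[0.3,0,0,0,-0.12],[0.3,0,0,0,-0.12],[0.3,0,0,0,0]]'
python3 -c "
from h import *
o=env.get_obs();print(o['wrist_torque'],o['qpos'][6])"
python3 -m jog '[[0.3,0,0,0,-0.12],[0.3,0,0,0,-0.12],[0.3,0,0,0,-0.12],[0.3,0,0,0,0]]'
python3 -c "
from h import *
o=env.get_obs();print(o['wrist_torque'],o['qpos'][6])"
```

```text
time_s: 22.33
tool_pos: [0.5157, -0.1706, 0.1012]
tool_rot: [-179.9, 0.0, -14.3]
force: [-0.1, -0.3, 0.1]
grip_width: 0.0521
grasp_force: 0.0
time_s: 23.0
tool_pos: [0.515, -0.1721, 0.0992]
tool_rot: [180.0, 0.0, -20.7]
force: [-1.1, -1.9, -2.4]
grip_width: 0.0385
grasp_force: 19.6
[-0.30705373  0.18446819  0.08174947] -102.40389993536813
time_s: 23.33
tool_pos: [0.5146, -0.1728, 0.0998]
tool_rot: [179.9, 0.1, -4.4]
force: [-4.4, -2.8, 2.9]
grip_width: 0.0379
grasp_force: 19.6
[-0.8310419   0.94187028 -0.012027  ] -86.7032994627228
time_s: 23.67
tool_pos: [0.5151, -0.1733, 0.0997]
tool_rot: [179.9, 0.0, 11.6]
force: [-3.4, -4.1, 1.1]
grip_width: 0.0374
grasp_force: 20.2
[-1.47876307  0.66610292 -0.24364129] -71.2984421342087
time_s: 24.0
tool_pos: [0.5159, -0.1733, 0.1]
tool_rot: [179.9, -0.0, 27.7]
force: [-2.5, -5.4, 1.5]
grip_width: 0.0383
grasp_force: 20.0
[-1.31436554  0.23399335 -0.18737   ] -55.87788962672476
```

```bash
python3 -m jog '[[0.7,0,0,-0.1,0],[0.7,0,0,0,0],[0.7,0,0,0,0],[0.7,0,0,0,0],[0.7,0,0,-0.6,0],[0.7,0,0,-1,0],[0.7,0,0,-1,0],[0.7,0,0,-1,0],[0.7,0,0,-1,0],[0.7,0,0,-1,0],[0.7,0,0,-1,0],[0.7,0,0,-1,0]]'
python3 -m jog '[[0.7,0,1,0,0],[0.7,0,1,0,0],[0.7,0,1,0,0],[0.7,0,1,0,0],[0.7,0,1,0,0],[0.7,0,1,0,0],[0.7,0,0,0,0]]'
cat > dial.py <<'E'
from h import *
def rect(c,N=23,hw=.022):
    y=np.radians(4.8);R=np.array([[np.cos(y),-np.sin(y),0],[np.sin(y),np.cos(y),0],[0,0,1]])
    a=np.radians(25);n=np.array([-np.sin(a),0,np.cos(a)]);u=np.array([np.cos(a),0,np.sin(a)])
    ctr=np.array([.516,-.171,.089])+R@n*.008
    s=np.linspace(hw,-hw,N)
    P=ctr+s[:,None,None]*(R@u)+s[None,:,None]*(R@[0,1,0])   # rows: up-slope to down; cols: +y(left) to -y
    W=np.linalg.inv(c['world_from_camera']);p=(P@W[:3,:3].T+W[:3,3])@c['mtx'].T
    uv=(p[...,:2]/p[...,2:]).astype(np.float32)
    return cv2.remap(np.ascontiguousarray(c['color'].min(-1)),uv[...,0],uv[...,1],cv2.INTER_CUBIC)
def show(c):
    for r in rect(c): print(' '.join('%3d'%v for v in r))
E
python3 - <<'E'
from dial import *
print('side0');show(np.load('pics/side0.npz'));print('top0');show(np.load('pics/top0.npz'))
s=shot('side','s13');t=shot('top','t13');print('side now');show(s);print('top now');show(t)
E
```

```text
time_s: 25.0
tool_pos: [0.5157, -0.1707, 0.2556]
tool_rot: [180.0, -0.0, 27.9]
force: [0.8, -0.6, 0.2]
grip_width: 0.061
grasp_force: 0.0
time_s: 25.58
tool_pos: [0.5722, -0.2817, 0.2536]
tool_rot: [179.9, -0.0, 27.6]
force: [-0.8, -0.5, -0.4]
grip_width: 0.0608
grasp_force: 0.0
side0
105 103 102 110 113 122 131 135 139 142 143 147 148 144 135 126 119 116 120 126 137 147 156
 39  47  50  56  67  70  77  85  95 110 124 131 138 142 143 143 141 140 142 146 150 153 155
 24  24  27  30  34  37  33  39  53  72  92 107 115 125 134 143 149 149 148 149 150 153 157
 26  28  33  35  33  29  29  37  58  77  92 106 113 116 121 130 142 150 151 150 151 152 154
 33  34  36  36  36  37  46  66  90 112 129 136 134 125 113 112 123 142 153 154 151 153 155
 37  42  47  51  56  66  81 104 133 160 174 172 155 133 112 101 105 121 140 153 154 153 157
 37  42  48  63  81 100 127 149 169 191 206 201 178 143 112  95  97 108 125 141 154 156 155
 41  47  58  76 105 129 154 183 199 209 214 212 193 158 126 103  97 104 114 130 146 157 160
 44  48  66  94 122 154 176 191 206 216 218 216 208 188 157 132 112 106 114 12
[... 6971 characters left out ...]
 252 231 223 225 228 242 248 219 114  37  26  65 110 121
210 147 150 134  49  29 155 240 220 204 209 217 225 221 230 214 144  45  11  67 122 123 118
229 161 169 182 100  70 199 216  92  96 169 171 182 167 136 105  57  25  19  96 155 135 118
188 168 174 186 155 132 162 101  15  13  60  69  86  72  26   3  28  49  68 120 155 141 117
150 167 170 173 175 165 145  94  43  26  24  15  11  16  35  34  47  90 112 125 134 131 117
167 169 169 170 176 173 161 154 120 111 111  87  57 101 119  88  72 112 123 120 115 116 118
169 169 169 170 169 172 178 181 161 156 156 139 118 167 180 138 109 125 120 116 117 119 119
169 170 170 170 169 169 171 173 173 173 175 170 164 184 188 168 149 152 148 115 106 114 119
```

The rectified dial face shows the pointer has turned from 12 o'clock to about 7:30, some 143°, and is probably at the stop. One more turning stroke will confirm that the pointer no longer moves.

```bash
cat >> dial.py <<'E'
def ang(c):
    I=rect(c,221).astype(float);cy,cx=110,113  # 0.2 mm px
    out=[]
    for th in np.arange(0,360,1):   # anticlockwise from up-slope
        t=np.radians(th);rr=np.arange(68,88,1)
        out.append(cv2.remap(I.astype(np.float32),(cx-rr*np.sin(t))[None].astype(np.float32),(cy-rr*np.cos(t))[None].astype(np.float32),1).mean())
    return out
E
python3 -c "
from dial import *
for n in('top0','t13'):
    o=np.array(ang(np.load(f'pics/{n}.npz')));i=np.argmax(o);k=np.arange(i-10,i+11)%360;w=o[k]-o[k].min();print(n,i,(np.arange(-10,11)*w).sum()/w.sum()+i)"
python3 -m jog '[[0.6,0,-1,0,0],[0.6,0,-1,0,0],[0.6,0,-1,0,0],[0.6,0,-1,0,0],[0.6,0,-1,0,0],[0.6,0,-1,0,0],[0.6,0,0,0,0.15],[0.6,0,0,0,0.15],[0.6,0,0,0,0.15],[0.6,0,0,0,0.15],[0.6,0,0,0,0],[0.6,0,0,0,0]]'
python3 -c "
from h import *
o=env.get_obs();t=o['tool_pos'];y=np.radians(o['tool_rot'][2])
d=np.array([.515,-.170,.099])-t
print(t,d[0]*np.cos(y)+d[1]*np.sin(y),d[0]*np.sin(y)-d[1]*np.cos(y),-d[2])"
```

```text
top0 348 346.7645441019095
t13 141 140.82945351417987
time_s: 26.68
tool_pos: [0.5154, -0.1702, 0.2541]
tool_rot: [180.0, -0.0, 1.2]
force: [1.3, -0.3, -0.7]
grip_width: 0.052
grasp_force: 0.0
[ 0.51538892 -0.17024285  0.25405076] -0.00038392881111314834 -0.0002506654770493377 0.15505075674178684
```

```bash
python3 -m jog '[[0.6,0,0,1,0],[0.6,0,0,1,0],[0.6,0,0,1,0],[0.6,0,0,1,0],[0.6,0,0,1,0],[0.6,0,0,1,0],[0.6,0,0,0.8,0],[0.6,0,0,0.6,0],[0.6,0,0,0.3,0],[0.6,0,0,0.1,0],[0.6,0,0,0,0]]'
python3 -m jog '[[0.3,0,0,0,0],[0.3,0,0,0,0],[0.3,0,0,0,0],[0.3,0,0,0,0],[0.3,0,0,0,0],[0.3,0,0,0,0],[0.3,0,0,0,-0.12],[0.3,0,0,0,-0.12],[0.3,0,0,0,-0.12],[0.3,0,0,0,-0.12],[0.3,0,0,0,-0.12],[0.3,0,0,0,0]]' 20
python3 -m jog '[[0.7,0,0,-0.1,0],[0.7,0,0,0,0],[0.7,0,0,0,0],[0.7,0,0,0,0],[0.7,0,0,-0.6,0],[0.7,0,0,-1,0],[0.7,0,0,-1,0],[0.7,0,0,-1,0],[0.7,0,0,-1,0],[0.7,0,0,-1,0],[0.7,0,0,-1,0],[0.7,0,0,-1,0]]'
python3 -m jog '[[0.7,0,1,0,0],[0.7,0,1,0,0],[0.7,0,1,0,0],[0.7,0,1,0,0],[0.7,0,1,0,0],[0.7,0,1,0,0],[0.7,0,0,0,0],[0.7,0,0,0,0]]'
python3 - <<'E'
from dial import *
t=shot('top','t14');s=shot('side','s14')
for n in('t13','t14'):
    o=np.array(ang(np.load(f'pics/{n}.npz')));i=np.argmax(o);k=np.arange(i-10,i+11)%360;w=o[k]-o[k].min();print(n,i,(np.arange(-10,11)*w).sum()/w.sum()+i)
# bottle: uprightness from cloud
X=cloud(s);col=s['color'].astype(int)
m=(col[...,0]>1.8*col[...,2])&(col[...,0]>60)&(np.linalg.norm(X[...,:2]-[.672,-.147],axis=-1)<.05)&(X[...,2]>.118)
p=X[m]
for a,b in((.12,.17),(.2,.25)):
    q=p[(p[:,2]>a)&(p[:,2]<b)];print(len(q),q.mean(0).round(4),q[:,2].max().round(4))
b=cv2.absdiff(np.load('pics/top0.npz')['color'],t['color']).max(-1);print('changed',[(n,(b[y0:y1,x0:x1]>60).sum()) for n,(x0,y0,x1,y1) in dict(pot=(184,112,222,150),frit=(110,135,140,166),weight=(160,142,178,160),jar=(190,175,218,210),paddle=(230,232,262,318),tweez=(128,245,148,312),rod=(382,118,435,170)).items()])
E
```

```text
time_s: 27.6
tool_pos: [0.5157, -0.1714, 0.0977]
tool_rot: [-180.0, -0.0, 0.9]
force: [-0.8, -0.2, 0.2]
grip_width: 0.0519
grasp_force: 0.0
time_s: 28.6
tool_pos: [0.5149, -0.174, 0.0978]
tool_rot: [179.9, 0.1, 27.9]
force: [-1.5, -5.1, 2.5]
grip_width: 0.0384
grasp_force: 20.1
time_s: 29.6
tool_pos: [0.5156, -0.1708, 0.2535]
tool_rot: [180.0, -0.0, 28.0]
force: [-0.3, -0.8, 0.1]
grip_width: 0.0608
grasp_force: 0.0
time_s: 30.27
tool_pos: [0.5718, -0.278, 0.2516]
tool_rot: [-179.9, -0.0, 27.8]
force: [0.5, 1.1, -0.0]
grip_width: 0.061
grasp_force: 0.0
t13 141 140.82945351417987
t14 141 140.79817936044978
238 [ 0.6667 -0.1314  0.1463] 0.1697
156 [ 0.6699 -0.1397  0.2259] 0.2491
changed [('pot', np.int64(0)), ('frit', np.int64(0)), ('weight', np.int64(0)), ('jar', np.int64(0)), ('paddle', np.int64(6)), ('tweez', np.int64(0)), ('rod', np.int64(925))]
```

```bash
python3 -m jog '[[0.7,0,0,-1,0],[0.7,0,0,-1,0],[0.7,-1,0,-0.5,0],[0.7,-1,0,0,0],[0.7,-1,0,0,0],[0.7,-1,0,0,0],[0.7,-1,0,0,0],[0.7,0,0,0,0],[0.7,0,0,0,0],[0.7,0,0,0,0]]'
python3 - <<'E'
from h import *
t=shot('top','t15');s=shot('side','s15')
for n,c,(x0,y0,x1,y1) in(('top',t,(382,118,435,170)),('side',s,(250,90,280,146))):
    a=np.load(f'pics/{n}0.npz')['color'];b=cv2.absdiff(a,c['color']).max(-1)[y0:y1,x0:x1];print(n,(b>60).sum())
print(env.get_obs()['force'])
E
```

```text
time_s: 31.2
tool_pos: [0.4839, -0.3229, 0.3021]
tool_rot: [180.0, -0.0, 28.0]
force: [0.1, 0.8, -0.1]
grip_width: 0.0605
grasp_force: 0.0
top 0
side 0
[-0.10313307  0.51742493  0.16252955]
```

```bash
python3 -c "
from cell import env
print(env.sign_off())"
```

```text
the job is handed in; nothing more can be done
None
```

The job is handed in at about 31 s on the clock: the bottle stands upright and free on the slab, the dial is at its off stop (an extra turn did not move it), and before/after pictures show nothing else on the bench moved; the verdict was not reported back.

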